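# Pop and open the wide cuvette holder

## Task

Two cuvette holders stand on the bench, a wide one and a narrow one. With the fingertips, press down the black release tab at the front of the wide holder until its sprung lid pops up, then push that lid right over, fully back against its stop, and draw away leaving it open. Only press and push: do not lift or shove either holder along the bench, keep the narrow holder shut, and leave the screw cap, the dropper bottle and the timer where they stand.

Things in the scene. Friction and masses are not known exactly. Their poses are not given: they have to be found in the camera images.
- wide_holder: the wide cuvette holder, a white bench instrument 138 x 120 x 62 mm (x depth, y width, height) that stands loose on four rubber feet, about 2.5 kg, with a grey flat lid 96 mm wide and a black release tab in front; origin on the bench under the holder (front face at x -78, back at x +60), x from the tab towards the hinge, z up. The front apron in front of x -36 is only 40 mm high, the deck behind it 52 mm. It holds four cuvettes under its lid.
- wide_holder_lid (a joint): lid hinge, rad: 0 shut, 1.85 against its stop, leaning back past upright. Shut, the tab's hook holds it; released, a spring lifts it to about 0.9 in half a second, no farther. From there only light friction and its weight (60 g) resist. Let go past about 1.65 it falls back on its stop and stays; below about 1.5 it sinks back to 0.9
- wide_holder_hinge (a point): point on the lid's hinge line, mid-width, 57 mm above the bench, at x +50 in the holder's frame; its axes are the holder's
- wide_holder_lid_edge (a point): tip of the catch tongue at the middle of the lid's free front edge, 91 mm from the hinge line; moves with the lid. The tongue is 16 mm wide, 3.5 mm thick and stands 9 mm in front of the lid plate (8.5 mm thick)
- wide_holder_tab (a joint): release tab (a black push key), m: 0 at rest, grows as it is pressed straight down, stop at 0.007; springs back. It draws back the hook behind it, which frees the lid when the tab is 0.005 down. It needs 2 N at first, about 4.5 N at the stop
- wide_holder_tab_press (a point): top centre of the release tab, 60 mm above the bench, 34 mm in front of the lid plate's front edge, at x -66 in the holder's frame; press straight down. The tab's top is flat, 20 mm wide (y) by 18 mm (x). Between tab and lid stands the 22 mm wide black hook (x -46 to -37, as high as the tab)
- narrow_holder: the narrow cuvette holder, a white bench instrument 138 x 66 x 62 mm (x depth, y width, height) that stands loose on four rubber feet, about 2 kg, with a grey flat lid 42 mm wide and a black release tab in front; origin on the bench under the holder (front face at x -78, back at x +60), x from the tab towards the hinge, z up. The front apron in front of x -36 is only 40 mm high, the deck behind it 52 mm. It is the same in every way but its width, and holds one cuvette.
- narrow_holder_lid (a joint): lid hinge, rad: 0 shut, 1.85 against its stop, leaning back past upright. Shut, the tab's hook holds it; released, a spring lifts it to about 0.9 in half a second, no farther. From there only light friction and its weight (60 g) resist. Let go past about 1.65 it falls back on its stop and stays; below about 1.5 it sinks back to 0.9
- narrow_holder_hinge (a point): point on the lid's hinge line, mid-width, 57 mm above the bench, at x +50 in the holder's frame; its axes are the holder's
- narrow_holder_lid_edge (a point): tip of the catch tongue at the middle of the lid's free front edge, 91 mm from the hinge line; moves with the lid. The tongue is 16 mm wide, 3.5 mm thick and stands 9 mm in front of the lid plate (8.5 mm thick)
- narrow_holder_tab (a joint): release tab (a black push key), m: 0 at rest, grows as it is pressed straight down, stop at 0.007; springs back. It draws back the hook behind it, which frees the lid when the tab is 0.005 down. It needs 2 N at first, about 4.5 N at the stop
- narrow_holder_tab_press (a point): top centre of the release tab, 60 mm above the bench, 34 mm in front of the lid plate's front edge, at x -66 in the holder's frame; press straight down. The tab's top is flat, 20 mm wide (y) by 18 mm (x). Between tab and lid stands the 22 mm wide black hook (x -46 to -37, as high as the tab)
- screw_cap: loose bottle screw cap, 53 mm across, 25 mm tall, a bystander to leave alone; origin at the centre of its underside
- dropper_bottle: white dropper bottle, 29 mm across, 90 mm tall, a bystander to leave alone; origin at the centre of its underside
- bench_timer: white bench timer lying flat, 64 x 64 x 19 mm, a bystander to leave alone; origin at the centre of its underside

How it is judged:
By the outcome, as a careful person would: the job done as asked, in the order asked, and still so for the second after the job is handed in, with the robot touching nothing.
It also fails if it takes over 38 s, if anything falls off the work surface, if the arm or the gripper's body presses on something with over 40 N, if the wrist force passes 120 N, or if a joint passes its speed limit or range.

## Robot

A 7-joint arm with a two-finger parallel gripper is mounted at the origin on a cart in front of the work surface, level with it; the furniture and walls round the work are solid. World frame = base frame: x ahead of the robot, y to its left, z up, the work surface at z = 0. Lengths are in m, angles in rad, forces in N, time in s.
With the tool pointing down it reaches from about 0.375 to 0.925 m from the base axis. Payload 3.1 kg.
Tool frame: the origin (TCP) lies at the very end of the fingers, on their centre line; the grasp point (between the pads) lies 19 mm behind it (bot.grasp_offset is the distance from the TCP to the grasp point, in m); z points along the fingers, y is the line along which they close (so a half turn about z gives the same grasp; the last joint's range is limited). The gripper opens to 85 mm and grips with 20 to 120 N. Pads are 22 mm wide; open, the fingers measure 114 mm over their backs; the gripper's body (76 mm by 85 mm) begins 54 mm behind the grasp point. The pads swing forward as they close: fully open they stand 13 mm farther back than shut.
Start: joints at [1.037, 0.383, 0.044, 1.598, -0.018, 1.161, -0.05], TCP at [0.274, -0.589, 0.231] pointing down, gripper open.
Joint ranges: [-2.61, 2.61], [-0.41, 2.15], [-1.48, 1.57], [0, 2.5], [-1.57, 4.71], [0.05, 1.97], [-2.85, 2.85]. Speed limits (rad/s): [2.79, 2.79, 3.14, 3.14, 3.14, 3.14, 3.14].

## Interface

Orientations are given as a unit quaternion [w, x, y, z].
In Python, from cell import bot gives the robot as it stands.
- The arm moves only by the tool apply_moves, never from a script. Its argument "moves" is text: rows parted by semicolons, each of 6 numbers parted by spaces: the shift along the tool's x, y, z in m, then the turn, a rotation vector about the tool's x, y, z in units of 6 degrees (1.0 is 6 degrees). In form: dx dy dz ax ay az; .... A call has 1 to 20 rows; each row is the pose to reach, as a shift and turn from the pose commanded when the call began, along the tool's axes at that moment; what a row does not reach only later rows make up. A row lasts 1/10 s, in which the tool goes at most 50 mm and 8.59 degrees, less where a joint would pass 70% of its speed; a pose out of reach is approached as far as the arm can. A call with a gripper value outside its range is refused whole. "fingers" is the closure, from 0 (fully open) to 1 (shut), set as the call begins (left out, the last holds). The fingers move at their own pace and stop on an object; the grip force is fixed at half the most. Time passes only in rows, so rows that repeat a pose let the fingers close. It gives the time, the measured TCP pose, the force, the opening and the grip force at its end, in the units of the state.
- bot.state(): the state, without advancing time (a new reading comes with each control period).
- bot.camera(name): name is "scene" or "top"; returns a dict with "frame" (480x640x3 uint8, blue, green, red), "K" (3x3 intrinsics, pixels), "R" (3x3) and "t" (3): a world point X has camera coordinates R X + t. Camera axes: x right, y down, z forward; pixel columns grow to the right and rows downward; lengths in m; the calibration is good to about 2 mm. A picture is of the moment at which its call begins. There is no depth.
- bot.hand_in(): hands the job in; it is judged then, once.
The state is a dict: "time": time; "joint_pos": joint angles; "qvel": joint speeds; "tau": joint torques, N m; "ee_pos": TCP position; "tool_rot": TCP orientation; "ft_force": force on the tool from outside, world axes, zero at the start; "ft_torque": the same for the moment, N m; "grip_width": opening from 0.0 (shut) to 1.0 (fully open); "finger_force": force on a finger pad.
Only numpy, scipy, OpenCV 4.12 (cv2) and the standard library are available. Lean on these libraries where they do the work, as an engineer would, in place of code of your own. Each camera call takes 0.05 s, during which the arm holds its last target. There are 200 camera calls.

## Working session

There is one attempt and no reset: what is moved stays moved. The work goes in short steps, Python scripts to look and compute and a tool call to move; the robot and the scene stay as the last step left them, time stands still between calls to the robot, and variables do not carry over. Pictures are saved under pics/ and viewed, at most 10 in all, crops included, and the job is handed in when it is done.

Besides the shell and the picture viewer there is one more tool, called after ">>>" as name(argument=value, ...), one argument or row to a line, values as JSON. apply_moves: Moves the arm, as the interface text tells. Its arguments: {"type":"object","properties":{"moves":{"type":"string"},"fingers":{"type":"number"}},"required":["moves"]}

```bash
mkdir -p pics; ls; python3 - <<'E'
from cell import bot
import cv2
for n in("top","scene"):
    c=bot.camera(n);cv2.imwrite(f"pics/{n}0.png",c["frame"]);print(n,c["K"].tolist(),c["R"].round(4).tolist(),c["t"].round(4).tolist())
s=bot.state();print(s["time"],s["ee_pos"],s["tool_rot"],s["grip_width"])
E
```

```text
pics
top [[504.7686103953796, 0.0, 318.28348255139764], [0.0, 504.7686103953796, 243.69858952578647], [0.0, 0.0, 1.0]] [[0.0012, -1.0, 0.0069], [-0.9888, -0.0022, -0.1491], [0.1491, -0.0066, -0.9888]] [-0.1762, 0.5183, 1.1858]
scene [[599.8494635905641, 0.0, 313.2972165281865], [0.0, 599.8494635905641, 241.06507777295965], [0.0, 0.0, 1.0]] [[0.9924, -0.1203, -0.026], [-0.0801, -0.4709, -0.8785], [0.0935, 0.8739, -0.477]] [-0.553, 0.0192, 1.7452]
0.1 [ 0.27401129 -0.58847833  0.22999951] [-1.16022270e-03  9.76343631e-01  2.16221313e-01 -3.34410404e-04] 1.0000707828488637
```

View pics/top0.png

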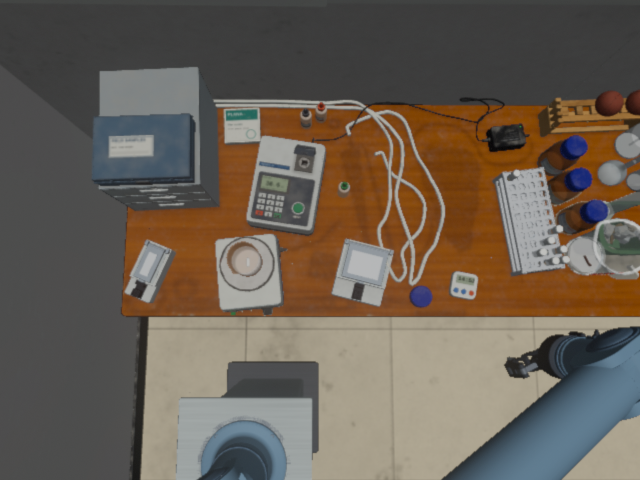

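View pics/scene0.png

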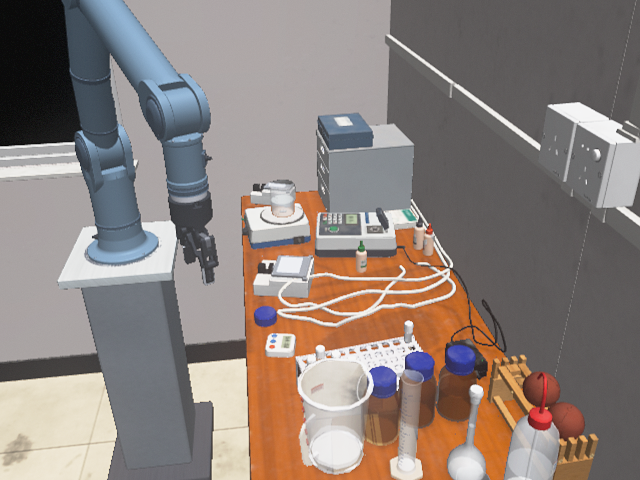

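Top view: the wide holder is at about (363,272) with its tab near (358,292). The narrow holder is at (150,270), the screw cap at (421,297), the timer at (464,286) and the dropper bottle at (344,187). I'll enlarge the wide holder.

```bash
python3 - <<'E'
import cv2
f=cv2.imread("pics/top0.png")[225:315,320:440]
cv2.imwrite("pics/top0c.png",cv2.resize(f,None,fx=6.5,fy=6.5,interpolation=cv2.INTER_CUBIC))
E
```

```text
(no output)
```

View pics/top0c.png

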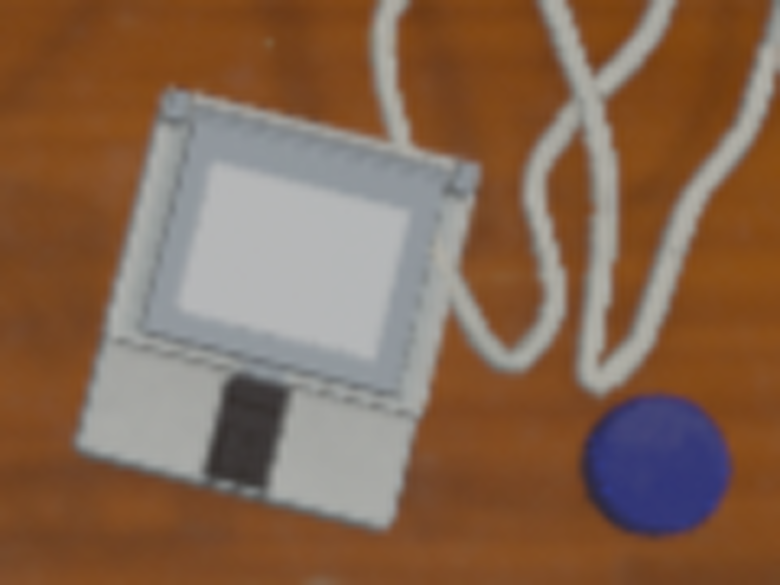

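The crop shows the wide holder turned about 14°. The apron's front corners are at crop (78,445) and (389,524), the deck-front corners at (112,337) and (417,412), and the black tab and hook run from (260,381) to (237,482). Next I fit the pose.

```bash
cat > h.py <<'E'
import numpy as np, cv2
from scipy.optimize import least_squares
from scipy.spatial.transform import Rotation as Ro
def proj(c,X): 
    p=(c["R"]@np.asarray(X).T).T+c["t"]; q=p@c["K"].T; return q[:,:2]/q[:,2:]
def world(p,X):
    c,s=np.cos(p[2]),np.sin(p[2]);X=np.asarray(X,float)
    return np.c_[p[0]+c*X[:,0]-s*X[:,1],p[1]+s*X[:,0]+c*X[:,1],X[:,2]]
E
python3 - <<'E'
from h import *
from cell import bot
c=bot.camera("top")
X=np.array([[-78,60,40],[-78,-60,40],[-36,60,52],[-36,-60,52],[-37,11,60],[-37,-11,60],[-75,10,60],[-75,-10,60],[-32,48,61],[-32,-48,61]])/1e3
U=np.array([[78,443],[389,520],[112,337],[417,412],[232,375],[290,388],[205,475],[268,488],[143,330],[403,395]])
U=(U+.5)/6.5-.5+[320,225]
r=least_squares(lambda p:(proj(c,world(p,X))-U).ravel(),[.4,-.25,-.2],loss="soft_l1")
print(r.x, r.fun.reshape(-1,2).round(2).tolist())
print("tab,hinge",world(r.x,[[-.066,0,.06],[.05,0,.057]]))
s=bot.state();print(s["ee_pos"],Ro.from_quat(np.roll(s["tool_rot"],-1)).as_matrix().round(3).tolist(),s["time"])
def pix(u,z):
    d=c["R"].T@np.linalg.inv(c["K"])@[*u,1];o=-c["R"].T@c["t"];return o+d*(z-o[2])/d[2]
for n,u,z in(("cap",(421,297),.025),("bottle",(344,186),.09),("timer",(464,286),.019)):print(n,pix(u,z))
E
```

```text
[ 0.45888841 -0.28332693 -0.24726255] [[-0.51, 0.85], [0.48, 1.45], [-1.3, -0.26], [0.85, 0.64], [0.41, -0.88], [0.55, -0.59], [1.18, -0.49], [-0.24, -0.39], [-0.58, 0.1], [-1.04, 0.12]]
tab,hinge [[ 0.39489573 -0.26717338  0.06      ]
 [ 0.50736771 -0.29556446  0.057     ]]
[ 0.27407841 -0.58859024  0.23017215] [[0.907, 0.422, -0.001], [0.422, -0.907, 0.002], [-0.0, -0.002, -1.0]] 0.15
cap [ 0.39080564 -0.42430456  0.025     ]
bottle [ 0.64926632 -0.23573713  0.09      ]
timer [ 0.41797681 -0.53151832  0.019     ]
```

>>> apply_moves(
  moves="0.007 -0.007 0.002 0 0 0.2; 0.025 -0.024 0.008 0 0 0.65; 0.049 -0.048 0.018 0 0 1.3; 0.076 -0.075 0.03 0 0 2.0; 0.104 -0.103 0.045 0 0 2.8; 0.133 -0.131 0.06 0 0 3.55; 0.161 -0.159 0.075 0 0 4.3; 0.189 -0.186 0.09 0 0 5.05; 0.213 -0.21 0.1 0 0 5.7; 0.23 -0.227 0.11 0 0 6.15; 0.24 -0.237 0.117 0 0 6.4; 0.2445 -0.241 0.12 0 0 6.52; 0.2445 -0.241 0.12 0 0 6.52; 0.2445 -0.241 0.12 0 0 6.52",
  fingers=1,
)

```text
time: 1.55
ee_pos: [0.3942, -0.2687, 0.1116]
tool_rot: [0.0, 0.992, -0.124, 0.0]
ft_force: [-0.9, 0.2, 1.0]
grip_width: -0.001
finger_force: 0.0
```

```bash
python3 - <<'E'
from cell import bot
from h import *
a=bot.camera("top")["frame"][205:315,310:420];b=bot.camera("scene")["frame"][200:320,200:340]
a=cv2.resize(a,(440,440),interpolation=3);b=cv2.resize(b,None,fx=3,fy=3,interpolation=3)[:,:360] if 0 else cv2.resize(b,(360,309),interpolation=3)
o=np.zeros((440,800,3),np.uint8);o[:,:440]=a;o[:309,440:]=b
cv2.imwrite("pics/p1.png",o)
s=bot.state();print(s["time"],s["ee_pos"],Ro.from_quat(np.roll(s["tool_rot"],-1)).as_matrix().round(3).tolist(),s["grip_width"],s["ft_force"])
E
```

```text
1.65 [ 0.39417743 -0.26909978  0.11177089] [[0.969, -0.246, 0.001], [-0.246, -0.969, -0.001], [0.001, 0.001, -1.0]] 0.0009005161016853716 [ 0.19742283 -0.51773874 -0.10001935]
```

View pics/p1.png

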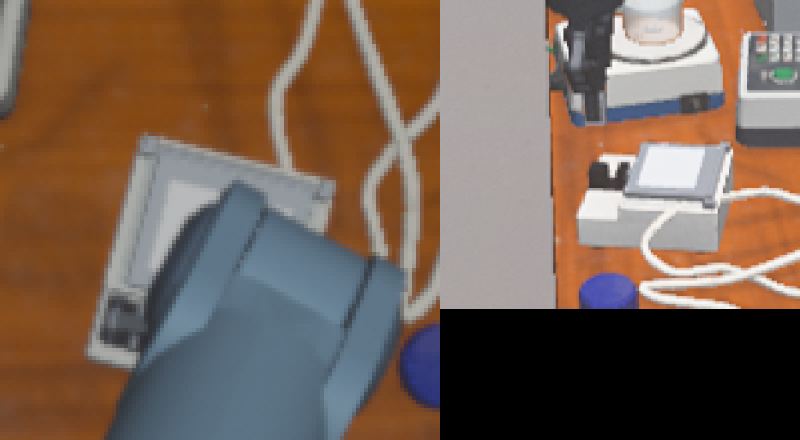

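The fingers hang over the tab in the scene view (crop (590,120)) with the tab below at about (605,170). I'll enlarge the scene view to check the alignment with the second camera.

```bash
python3 - <<'E'
from cell import bot
from h import *
c=bot.camera("scene");f=c["frame"][205:305,235:335]
cv2.imwrite("pics/p2.png",cv2.resize(f,(600,600),interpolation=3))
p=[.45889,-.28333,-.24726]
X=np.array([[-78,60,40],[-78,-60,40],[-36,-60,52],[-75,10,60],[-75,-10,60],[-57,-10,60],[-57,10,60],[-46,-11,60],[-37,-11,60],[-66,0,60],[60,-60,52]])/1e3
for x,u in zip(X,proj(c,world(p,X))):print(x,((u-[235,205]+.5)*6-.5).round(0))
print("tcp",((proj(c,[bot.state()["ee_pos"]])-[235,205]+.5)*6-.5).round(0))
E
```

```text
[-0.078  0.06   0.04 ] [167. 331.]
[-0.078 -0.06   0.04 ] [109. 478.]
[-0.036 -0.06   0.052] [207. 458.]
[-0.075  0.01   0.06 ] [147. 350.]
[-0.075 -0.01   0.06 ] [138. 374.]
[-0.057 -0.01   0.06 ] [180. 376.]
[-0.057  0.01   0.06 ] [189. 351.]
[-0.046 -0.011  0.06 ] [205. 378.]
[-0.037 -0.011  0.06 ] [226. 379.]
[-0.066  0.     0.06 ] [163. 363.]
[ 0.06  -0.06   0.052] [440. 469.]
tcp [[153. 258.]]
```

View pics/p2.png

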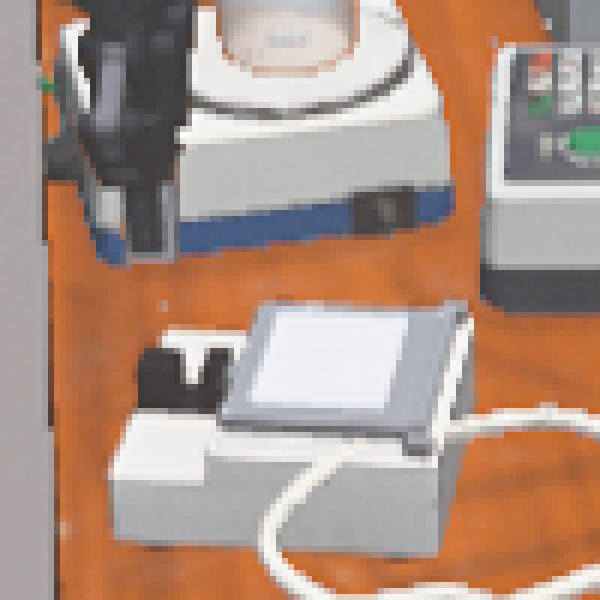

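The predicted points fall on the image to within about 1 px: the front corner is at (110,475) against (109,478) predicted, and the fingertip sits directly over the tab. I'll press now.

>>> apply_moves(
  moves="-0.001 -0.002 0.01 0 0 0; -0.001 -0.002 0.025 0 0 0; -0.001 -0.002 0.038 0 0 0; -0.001 -0.002 0.045 0 0 0; -0.001 -0.002 0.048 0 0 0; -0.001 -0.002 0.05 0 0 0; -0.001 -0.002 0.052 0 0 0; -0.001 -0.002 0.054 0 0 0; -0.001 -0.002 0.0555 0 0 0; -0.001 -0.002 0.0565 0 0 0; -0.001 -0.002 0.0565 0 0 0",
)

```text
time: 2.8
ee_pos: [0.3941, -0.2656, 0.055]
tool_rot: [0.0, 0.992, -0.123, 0.0]
ft_force: [-0.5, 0.5, 2.9]
grip_width: 0.001
finger_force: 1.6
```

```bash
python3 - <<'E'
from cell import bot
from h import *
c=bot.camera("scene");f=c["frame"][205:305,235:335]
cv2.imwrite("pics/p3.png",cv2.resize(f,(500,500),interpolation=3))
s=bot.state();print(s["ee_pos"],s["ft_force"])
E
```

```text
[ 0.3940659  -0.26554992  0.05503299] [-1.39665565  1.4874239   4.937109  ]
```

View pics/p3.png

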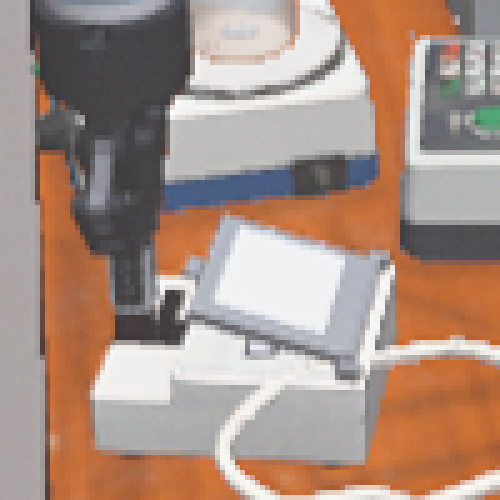

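The tab is down and the lid has been freed and is rising (tongue at about (193,270)). I'll let it rise, then lift off straight up to z≈0.105.

>>> apply_moves(
  moves="0 0 0 0 0 0; 0 0 0 0 0 0; 0 0 -0.006 0 0 0; -0.003 0 -0.018 0 0 0; -0.005 0 -0.032 0 0 0; -0.005 0 -0.044 0 0 0; -0.005 0 -0.05 0 0 0; -0.005 0 -0.052 0 0 0; -0.005 0 -0.052 0 0 0",
)

```text
time: 3.75
ee_pos: [0.3891, -0.2642, 0.1071]
tool_rot: [0.0, 0.992, -0.123, 0.0]
ft_force: [0.2, 0.2, 0.6]
grip_width: -0.002
finger_force: 0.0
```

```bash
python3 - <<'E'
from cell import bot
from h import *
c=bot.camera("scene");f=c["frame"][205:305,235:335]
cv2.imwrite("pics/p4.png",cv2.resize(f,(500,500),interpolation=3))
s=bot.state();print(s["ee_pos"],s["ft_force"])
p=[.45889,-.28333,-.24726]
for th in(.9,1.85):print(th,((proj(c,world(p,[[.05-.091*np.cos(th),0,.057+.091*np.sin(th)]]))-[235,205]+.5)*5-.5).round(0))
d=s["ee_pos"][:2]-p[:2];C,S=np.cos(p[2]),np.sin(p[2]);print("holder xy",C*d[0]+S*d[1],-S*d[0]+C*d[1])
E
```

```text
[ 0.38883311 -0.26401222  0.10663347] [-0.20835648  0.24303945 -0.91117743]
0.9 [[245. 188.]]
1.85 [[408. 165.]]
holder xy -0.072654218282935 0.0015839630594740375
```

View pics/p4.png

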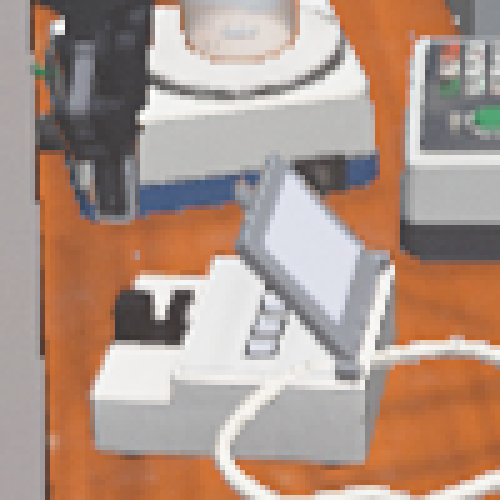

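The lid stands at 0.9, with its tongue at (245,188) as predicted, and the fingers are in front of it. Now I push the underside back.

>>> apply_moves(
  moves="0.008 0.001 0 0 0 0; 0.022 0.001 0 0 0 0; 0.036 0.001 0 0 0 0; 0.045 0.001 0 0 0 0; 0.05 0.001 0 0 0 0; 0.055 0.001 0 0 0 0; 0.06 0.001 0 0 0 0; 0.065 0.001 0 0 0 0; 0.07 0.001 0 0 0 0; 0.075 0.001 0 0 0 0; 0.08 0.001 0 0 0 0; 0.085 0.001 0 0 0 0; 0.09 0.001 0 0 0 0; 0.094 0.001 0 0 0 0; 0.098 0.001 0 0 0 0; 0.102 0.001 0 0 0 0; 0.105 0.001 0 0 0 0; 0.108 0.001 0 0 0 0; 0.11 0.001 0 0 0 0; 0.11 0.001 0 0 0 0",
)

```text
time: 5.8
ee_pos: [0.4955, -0.2919, 0.1064]
tool_rot: [-0.0, 0.992, -0.123, -0.0]
ft_force: [-0.1, -1.0, 0.8]
grip_width: 0.001
finger_force: 0.0
```

```bash
python3 - <<'E'
from cell import bot
from h import *
c=bot.camera("scene");f=c["frame"][205:305,235:335]
cv2.imwrite("pics/p5.png",cv2.resize(f,(500,500),interpolation=3))
s=bot.state();print(s["ee_pos"],s["ft_force"])
p=[.45889,-.28333,-.24726]
d=s["ee_pos"][:2]-p[:2];C,S=np.cos(p[2]),np.sin(p[2]);print("holder xy",C*d[0]+S*d[1],-S*d[0]+C*d[1])
E
```

```text
[ 0.49513975 -0.29181688  0.10630891] [-0.25344027  0.5282356   0.34405863]
holder xy 0.03722442836300671 0.0006432942489803632
```

View pics/p5.png

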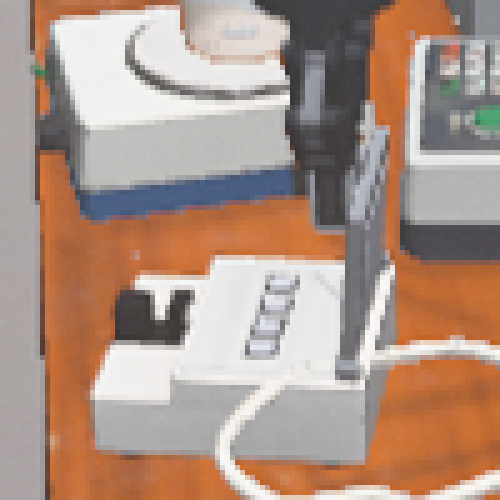

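The lid is now slightly past upright (its top corner near (385,130)). I'll push on gently to the stop.

>>> apply_moves(
  moves="0.002 0 0 0 0 0; 0.004 0 0 0 0 0; 0.006 0 0 0 0 0; 0.008 0 0 0 0 0; 0.009 0 0 0 0 0; 0.01 0 0 0 0 0; 0.01 0 0 0 0 0; 0.01 0 0 0 0 0",
)

```text
time: 6.65
ee_pos: [0.5051, -0.2944, 0.1068]
tool_rot: [-0.0, 0.992, -0.123, -0.0]
ft_force: [-1.3, 1.1, -0.5]
grip_width: -0.002
finger_force: 0.0
```

```bash
python3 - <<'E'
from cell import bot
from h import *
c=bot.camera("scene");f=c["frame"][205:305,235:335]
cv2.imwrite("pics/p6.png",cv2.resize(f,(500,500),interpolation=3))
s=bot.state();print(s["ee_pos"],s["ft_force"])
E
```

```text
[ 0.50500239 -0.29442915  0.1067624 ] [-0.12790081  0.34824567 -0.49593247]
```

View pics/p6.png

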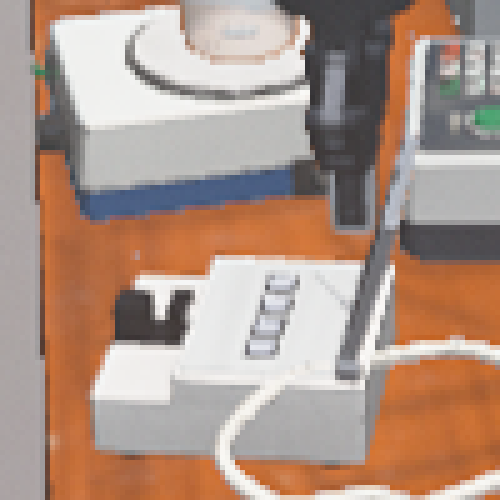

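The lid has fallen back against its stop, with the fingers about touching it and almost no force. Now I draw away forward and up.

>>> apply_moves(
  moves="-0.003 0 0 0 0 0; -0.01 0 0 0 0 0; -0.025 0 0 0 0 0; -0.045 0 0 0 0 0; -0.07 0 0 0 0 0; -0.1 0 -0.01 0 0 0; -0.13 0 -0.03 0 0 0; -0.155 0 -0.05 0 0 0; -0.17 0 -0.07 0 0 0; -0.175 0 -0.085 0 0 0; -0.175 0 -0.09 0 0 0; -0.175 0 -0.09 0 0 0; -0.175 0 -0.09 0 0 0",
)

```text
time: 8.0
ee_pos: [0.3354, -0.2514, 0.1962]
tool_rot: [-0.0, 0.992, -0.123, -0.0]
ft_force: [0.1, -0.1, 0.9]
grip_width: 0.002
finger_force: 0.0
```

```bash
python3 - <<'E'
from cell import bot
from h import *
o=np.zeros((400,800,3),np.uint8)
c=bot.camera("scene");o[:,:400]=cv2.resize(c["frame"][195:305,235:345],(400,400),interpolation=3)
t=bot.camera("top");o[:,400:]=cv2.resize(t["frame"][200:320,310:430],(400,400),interpolation=3)
p=[.45889,-.28333,-.24726]
for th in(1.57,1.7,1.85):print(th,((proj(c,world(p,[[.05-.091*np.cos(th),0,.057+.091*np.sin(th)],[.05-.082*np.cos(th),-.048,.057+.082*np.sin(th)]]))-[235,195])*400/110).round(0).tolist())
cv2.imwrite("pics/p7.png",o)
s=bot.state();print(s["time"],s["ee_pos"],s["ft_force"])
E
```

```text
1.57 [[258.0, 149.0], [249.0, 196.0]]
1.7 [[276.0, 151.0], [265.0, 197.0]]
1.85 [[296.0, 155.0], [283.0, 201.0]]
8.1 [ 0.33511584 -0.25126572  0.19577092] [1.55236753 0.25450734 0.54838335]
```

View pics/p7.png

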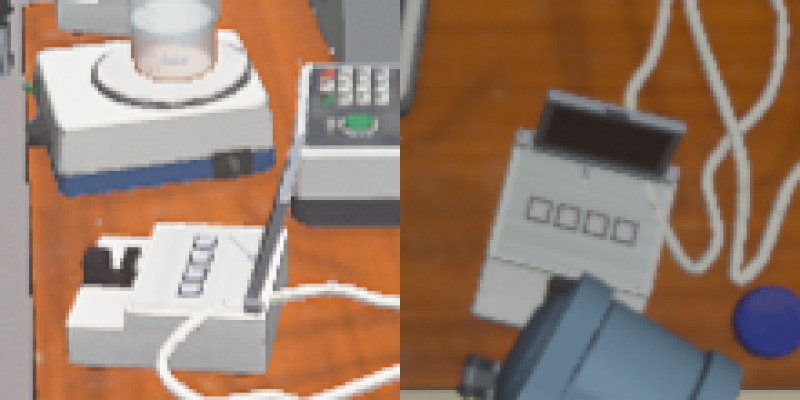

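The lid's near corner is at about (285,200), which matches the prediction for 1.85. The holder, the cap and the narrow holder have not been touched, and the arm is clear.

```bash
python3 -c "
from cell import bot
print(bot.hand_in())"
```

```text
the job is handed in; nothing more can be done
None
```

I pressed the wide holder's tab, pushed its lid back to its stop and handed the job in at about 8 s, with the arm clear and the lid still open; I touched nothing else.

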